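Sort the salvaged computer parts

ROBOT

A 7-joint arm with a two-finger parallel gripper is mounted at the origin on the work surface. World frame = base frame: x ahead of the robot, y to its left, z up, the work surface at z = 0. Lengths are in m, angles in rad, forces in N, time in s.
With the tool pointing down it reaches from about 0.425 to 0.875 m from the base axis. Payload 4.7 kg.
Tool frame: the origin (TCP) lies between the finger pads; the fingertips stand robot.finger_overhang ahead of it and the grasp point (between the pads) lies 2 mm behind it (robot.finger_overhang is the distance from the TCP to the fingertips, in m); z points along the fingers, x is the direction in which the jaws open and shut, and the axes are right-handed (so a half turn about z gives the same grasp; the last joint's range is limited). The gripper opens to 85 mm and grips with 20 to 120 N. Pads are 22 mm wide; open, the fingers measure 114 mm over their backs; the gripper's body (76 mm by 85 mm) begins 54 mm behind the grasp point. The pads swing forward as they close: fully open they stand 13 mm farther back than shut.
Start: joints at [1.321, 0.321, -0.07, 1.45, 0.023, 1.371, -0.057], TCP at [0.169, -0.628, 0.248] pointing down, gripper open.
Joint ranges: [-2.86, 2.86], [-0.3, 2.09], [-1.38, 1.24], [0.06, 2.45], [-1.56, 4.7], [0.09, 2.05], [-2.69, 2.69]. Speed limits (rad/s): [2.57, 2.57, 3.14, 3.14, 3.14, 3.14, 3.14].

INTERFACE

Orientations are given as a rotation vector (axis times angle).
In Python, from cell import observe, optics, order, robot gives the robot as it stands. The module is installed in compiled form; this text tells all that it offers.
- The arm moves only by the shell command python3 -m inch 'ROWS' [OPENING] [FORCE]. ROWS is JSON, one flat list of numbers, 6 for each row, row after row: the shift along the tool's x, y, z in cm, then the turn, a rotation vector about the tool's x, y, z in degrees. A call has 1 to 10 rows; each row shifts and turns the pose as measured when the row begins, along the tool's axes as they then stand; what a row does not reach is not made up. A row lasts 1/10 s, in which the tool goes at most 50 mm and 8.59 degrees, less where a joint would pass 70% of its speed; a pose out of reach is approached as far as the arm can. A call with a gripper value outside its range is refused whole. OPENING is the opening, from 0 (shut) to 1 (fully open), set as the call begins (- or left out, the last holds). The fingers move at their own pace and stop on an object; FORCE is the grip in N (left out, the last holds). Time passes only in rows, so rows that do not move let the fingers close. It gives the time, the measured TCP pose, the force and the opening at its end, in the units of the state.
- observe(): the state, without advancing time (a new reading comes with each control period).
- optics.get_image(name): name is "side" or "top"; returns a dict with "frame" (480x640x3 uint8, red, green, blue), "depth" (480x640 float32, m along the optical axis (not along the pixel's ray), 0 where there is no reading), "intrinsics" (3x3 intrinsics, pixels), "distortion" ([k1, k2, p1, p2, k3] as OpenCV has them; the pictures are not rectified), "rvec" (rotation vector, rad) and "tvec" (3), from world to camera coordinates, as OpenCV has them. Camera axes: x right, y down, z forward; pixel columns grow to the right and rows downward; lengths in m; the calibration is good to about 2 mm. A picture is of the moment at which its call begins.
- order.job_done(): hands the job in, once; it reports no verdict.
The state is a dict: "time_s": time; "joints": joint angles; "joint_vel": joint speeds; "joint_torque": joint torques, N m; "tool_pos": TCP position; "eef_rot": TCP orientation; "contact_force": force on the tool from outside, world axes, zero at the start; "ft_torque": the same for the moment, N m; "finger_gap": finger opening in m.
Only numpy, scipy, OpenCV 4.12 (cv2) and the standard library are available. Lean on these libraries where they do the work, as an engineer would, in place of code of your own. Each camera call takes 0.05 s, during which the arm holds its last target. There are 200 camera calls.

TASK

Sort the parts salvaged from the opened computer into the trays. First, before moving any other part, pull the green battery cell up out of its spring clips and lay it down in the red tray; then put both heatsinks in the yellow tray and both drives in the blue tray. Every part must lie flat on its tray's floor, right way up as it is now, none on top of another or on a tray's edge, and all let go of.

Things in the scene. Friction and masses are not known exactly. Their poses are not given: they have to be found in the camera images.
- cell: green cylindrical battery cell, white ring near one end, 21 mm diameter, 70 long, about 70 g. Origin: middle of its axis; x along the axis. Starts level, 36 mm above the table, in the holder's clips. Grip across its middle from above and pull straight up: the clips resist with 10 to 15 N, then snap open within 12 mm. Keep fingertips at most 8 mm below its axis to lay it on a tray floor.
- holder: black cell holder, fixed: base plate 92 (x) x 50 (y) x 8 mm, with two steel C-shaped spring clips open upward, each 8 mm wide, at x = -30 and +30 (52 mm free between them), 28 mm across, tops 51 mm above the table. Between the clips only the cell stands above the plate. Origin: centre of its underside; x along the cell, z up.
- heatsink_silver: silver aluminium finned heatsink, 40 x 40 and 28 mm high, about 70 g. Origin: centre of its underside; x along the fins, z up. Loose, on the table with its fins up. Grip it across y or x, over its outer sides (the outermost fins or the fin ends are as firm as a solid block).
- heatsink_copper: bright copper-coloured finned heatsink, 52 (x) x 34 (y) and 24 mm high, about 130 g. Origin: centre of its underside; x along the fins, z up. Loose, on the table with its fins up. Grip it across y or x, over its outer sides (the outermost fins or the fin ends are as firm as a solid block).
- drive_black: black solid-state drive, a flat hard case 80 (x, long) x 36 (y) x 12 mm (z), with a grey label and a narrow gold band across one end. Origin: centre of its underside; z up. Loose, lying label up on the table. Grip it across y.
- drive_white: white solid-state drive, a flat hard case 80 (x, long) x 36 (y) x 12 mm (z), with a grey label and a narrow gold band across one end. Origin: centre of its underside; z up. Loose, lying label up on the table. Grip it across y.
- tray_yellow: yellow shallow open tray, fixed, 150 (x) x 170 (y) x 20 high outside, walls and floor 3 mm, so the inside is 144 x 164 and its floor lies 3 mm above the table. Origin: centre of its underside; z up. For both heatsinks: room for them side by side along its y.
- tray_blue: blue shallow open tray, fixed, 150 (x) x 170 (y) x 20 high outside, walls and floor 3 mm, so the inside is 144 x 164 and its floor lies 3 mm above the table. Origin: centre of its underside; z up. For both drives: room for them side by side along its y, their long sides along its x.
- tray_red: red shallow open tray, fixed, 150 (x) x 170 (y) x 20 high outside, walls and floor 3 mm, so the inside is 144 x 164 and its floor lies 3 mm above the table. Origin: centre of its underside; z up. For the cell: nine ribs 3 mm high, 16 apart, run along x on its floor (one at y = 0), so that a cell laid along x cannot roll; between two ribs (say y = 8) its axis is 14 mm above the table.
Not all that is in view belongs to the job. There is more than one size of the heatsink_copper; the one meant has the size given above.

How it is judged:
On the way:
1. the cell lies in the red tray while no other part has yet been moved (x of cell in the frame of tray_red between -0.068 and 0.068 m and y of cell in the frame of tray_red between -0.078 and 0.078 m and z of cell in the frame of tray_red between 0 and 0.021 m and angle between cell's own x axis and vertical above 1.35 rad and distance of each of heatsink_silver, heatsink_copper, drive_black, drive_white from where it was at the start of the episode below 0.015 m), for 0.2 s.
At the end, for the whole second after the job is handed in: Cell level within 0.2 rad on the red tray's floor; heatsinks on the yellow and drives on the blue tray's floor (under 5 mm off it, tilt under 0.12 rad), right way up; centres within 68 (x) and 78 mm (y) of the tray's; at rest, released. Cell went first, no other part yet moved 15 mm (x of cell in the frame of tray_red between -0.068 and 0.068 m and y of cell in the frame of tray_red between -0.078 and 0.078 m and z of cell in the frame of tray_red between 0 and 0.021 m and angle between cell's own x axis and vertical above 1.35 rad and x of heatsink_silver in the frame of tray_yellow between -0.068 and 0.068 m and y of heatsink_silver in the frame of tray_yellow between -0.078 and 0.078 m and z of heatsink_silver in the frame of tray_yellow between 0 and 0.008 m and angle between each of heatsink_silver, heatsink_copper, drive_black, drive_white's own z axis and vertical below 0.12 rad and x of heatsink_copper in the frame of tray_yellow between -0.068 and 0.068 m and y of heatsink_copper in the frame of tray_yellow between -0.078 and 0.078 m and z of heatsink_copper in the frame of tray_yellow between 0 and 0.008 m and x of drive_black in the frame of tray_blue between -0.068 and 0.068 m and y of drive_black in the frame of tray_blue between -0.078 and 0.078 m and z of drive_black in the frame of tray_blue between 0 and 0.008 m and x of drive_white in the frame of tray_blue between -0.068 and 0.068 m and y of drive_white in the frame of tray_blue between -0.078 and 0.078 m and z of drive_white in the frame of tray_blue between 0 and 0.008 m and linear speed of each of cell, heatsink_silver, heatsink_copper, drive_black, drive_white below 0.03 m/s and contact force between each of cell, heatsink_silver, heatsink_copper, drive_black, drive_white and the fingers below 0.2 N); the robot touches nothing.
It also fails if it takes over 123 s, if anything falls off the work surface, if the arm or the gripper's body presses on something with over 40 N, if the wrist force passes 120 N, or if a joint passes its speed limit or range.

## Working session

There is one attempt and no reset: what is moved stays moved. The work goes in short steps, Python scripts to look and compute and a shell command to move; the robot and the scene stay as the last step left them, time stands still between calls to the robot, and variables do not carry over. Pictures are saved under pics/ and viewed, about 12 in all and at most 16, crops included, and the job is handed in when it is done.

```bash
mkdir -p pics
cat > h.py <<'E'
import numpy as np, cv2
from cell import observe, optics, order, robot
def grab(n):
    d=optics.get_image(n); np.savez(f'{n}.npz',**{k:d[k] for k in d}); return d
def load(n): return dict(np.load(f'{n}.npz'))
def save(d,p,box=None,s=1):
    im=d['frame'][:,:,::-1]
    if box: im=im[box[1]:box[3],box[0]:box[2]]
    cv2.imwrite(p,cv2.resize(im,None,fx=s,fy=s,interpolation=cv2.INTER_CUBIC))
def ray(d,uv):
    R=cv2.Rodrigues(np.array(d['rvec'],float))[0]; t=np.array(d['tvec'],float).ravel()
    n=cv2.undistortPoints(np.array(uv,float).reshape(-1,1,2),np.array(d['intrinsics'],float),np.array(d['distortion'],float)).reshape(-1,2)
    return -R.T@t, np.c_[n,np.ones(len(n))]@R
def plane(d,uv,z):
    c,r=ray(d,uv); return c+r*((z-c[2])/r[:,2])[:,None]
def cloud(d,uv):
    c,r=ray(d,uv); uv=np.array(uv,int).reshape(-1,2); return c+r*d['depth'][uv[:,1],uv[:,0]][:,None]
E
python3 - <<'E'
from h import *
for n in('top','side'):
    d=grab(n); save(d,f'pics/{n}0.png'); print(n,ray(d,[[320,240]]))
s=observe(); print(s); print(robot.finger_overhang)
E
```

```text
top (array([ 0.40894089, -0.0163767 ,  1.03603174]), array([[ 0.10949122,  0.04834069, -0.99293393]]))
side (array([-0.00973692, -0.4767924 ,  0.50676676]), array([[ 0.60621136,  0.5707753 , -0.5542669 ]]))
{'time_s': 0.1, 'joints': array([ 1.3210548 ,  0.32173981, -0.07007513,  1.45156002,  0.02260714,
        1.37078329, -0.05692471]), 'joint_vel': array([-0.0003587 , -0.00384442, -0.0005314 , -0.00322447, -0.00054986,
       -0.00054202,  0.00140385]), 'joint_torque': array([-6.48459650e-05, -4.94877505e+01, -3.83895468e-01, -3.15211844e+01,
        1.31466013e-02,  7.41518335e-03,  4.10312100e-05]), 'tool_pos': array([ 0.16934466, -0.62708743,  0.24733513]), 'eef_rot': array([-2.49358362e+00,  1.90936059e+00,  2.21881159e-03]), 'contact_force': array([-0.19022127,  0.28383817, -1.26111303]), 'ft_torque': array([ 0.00985414, -0.0057296 ,  0.03116344]), 'finger_gap': 0.08536644273544237}
0.017
```

View pics/top0.png

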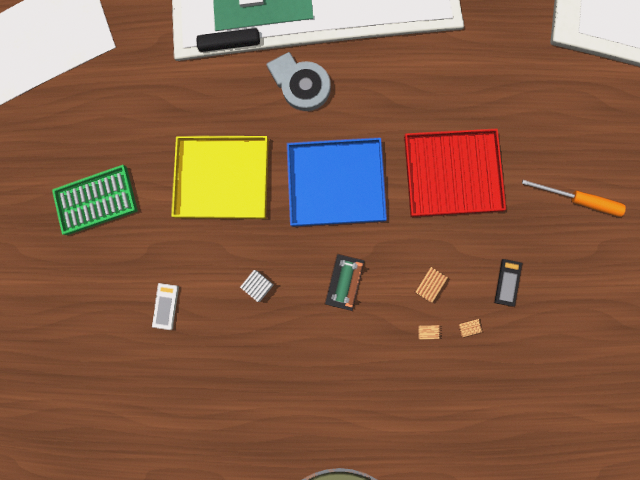

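View pics/side0.png

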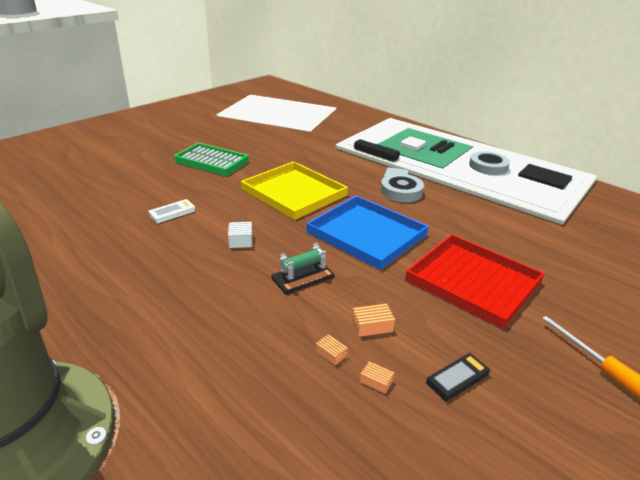

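Top view: cell in holder (345,283); silver heatsink (257,286). Copper candidates are the large one (432,284) and the smaller (429,332) and (470,327). Black drive (509,283), white drive (165,306), trays yellow (221,177), blue (337,182) and red (456,172). Green lookalikes are the rack (94,200) and the circuit board (262,10); the black bar (228,40) and the small metal speaker (305,85) aren't parts.

```bash
cat > m.py <<'E'
from h import *
# name: roi box in top view, HSV lo, hi, top height
T={'cell':((325,255,368,312),(60,80,30),(90,255,255),.0465),
'white_ring':((325,255,368,312),(0,0,150),(180,60,255),.0465),
'silver':((235,262,282,308),(0,0,90),(180,60,255),.028),
'copper':((412,262,452,306),(5,60,80),(25,255,255),.024),
'cop_s1':((412,318,446,345),(5,60,120),(25,255,255),.015),
'cop_s2':((456,314,486,341),(5,60,120),(25,255,255),.015),
'black':((488,252,532,312),(0,0,0),(180,255,60),.012),
'white':((145,276,186,336),(0,0,185),(180,50,255),.012),
'yellow':((160,125,280,228),(22,120,60),(35,255,255),.02),
'blue':((280,130,395,235),(100,120,60),(125,255,255),.02),
'red':((398,120,512,224),(172,150,60),(180,255,255),.02)}
def meas(d,k,verbose=True):
    b,lo,hi,z=T[k]; hsv=cv2.cvtColor(d['frame'],cv2.COLOR_RGB2HSV)
    m=np.zeros((480,640),np.uint8); m[b[1]:b[3],b[0]:b[2]]=cv2.inRange(hsv,lo,hi)[b[1]:b[3],b[0]:b[2]]
    v,u=np.nonzero(m); uv=np.c_[u,v]; P=cloud(d,uv)
    if k in('yellow','blue','red','cell','white_ring'): Q=plane(d,uv,z if k!='cell' else z); sel=np.ones(len(u),bool)
    else: sel=np.abs(P[:,2]-z)<.006; Q=plane(d,uv,z)
    n=cv2.connectedComponentsWithStats(m)[0]
    if sel.sum()<5: print(k,'few',len(u),np.median(P[:,2]) if len(u) else ''); return
    (c,s,a)=cv2.minAreaRect((Q[sel][:,:2]*1000).astype(np.float32))
    if s[0]<s[1]: a+=90; s=s[::-1]
    print(k,'c',np.round(c,1),'size',np.round(s,1),'long-axis deg',round(((a+90)%180)-90,1),'n',sel.sum(),'z med',np.round(np.percentile(P[:,2],[5,50,95])*1000,1))
if __name__=='__main__':
    d=load('top')
    for k in T: meas(d,k)
    save(d,'pics/crop1.png',(325,255,535,345),3.8)
E
python3 m.py
```

```text
cell c [447.5  -9. ] size [69.1 19.8] long-axis deg -13.2 n 398 z med [39.2 44.6 48.5]
white_ring c [447.2 -10.1] size [69.4 26.5] long-axis deg -13.2 n 84 z med [42.4 46.1 50.8]
silver c [440.8 145.2] size [40.9 40.5] long-axis deg 50.7 n 359 z med [11.9 25.3 30. ]
copper c [ 441.8 -160.9] size [52.4 35.1] long-axis deg -33.0 n 378 z med [-2.8  1.4 25.2]
cop_s1 c [ 359.6 -156.4] size [33.4 22.7] long-axis deg 89.4 n 245 z med [-3.   1.1 17.7]
cop_s2 c [ 365.9 -230. ] size [36.2 24.3] long-axis deg -76.6 n 251 z med [-2.6  1.7 17.6]
black c [ 444.3 -300.5] size [79.4 36.5] long-axis deg -11.6 n 353 z med [ 2.5 11.4 14.7]
white c [404. 315.] size [79.3 35.7] long-axis deg -7.9 n 446 z med [ 7.8 11.7 15. ]
yellow c [638.  216.2] size [174.1 151.9] long-axis deg 88.6 n 7691 z med [ 0.1  3.4 19.8]
blue c [626.7   4.9] size [170.5 152. ] long-axis deg -87.1 n 7924 z med [ 0.1  3.5 19.7]
red c [ 641.2 -207. ] size [168.  146.9] long-axis deg -86.6 n 30 z med [ 4.9 11.  16.5]
```

View pics/crop1.png

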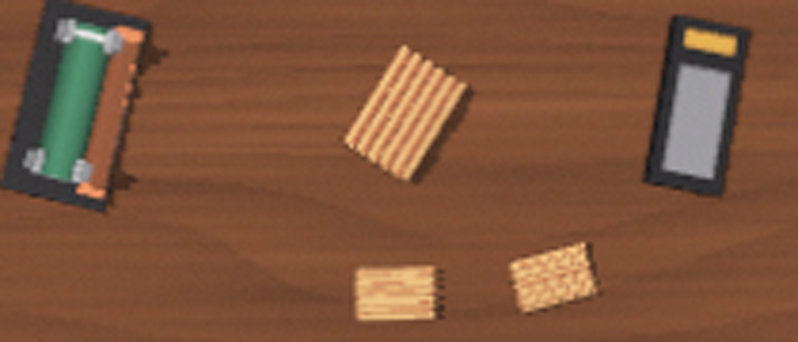

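The crop confirms it: the 52×35 mm block at (432,284) is the large copper heatsink, and the green cell sits in its clips at (345,283). Next I'll fix the red tray measurement and get the first shift.

```bash
cat > need.py <<'E'
# need.py X Y Z(mm, TCP) YAW(deg, of tool x): remaining shift (tool axes, cm) and turn (deg)
import sys
from h import *
from scipy.spatial.transform import Rotation as Ro
s=observe(); R=Ro.from_rotvec(s['eef_rot']).as_matrix(); p=s['tool_pos']*1000
print('t',round(s['time_s'],2),'pos',np.round(p,1),'yaw',round(np.degrees(np.arctan2(R[1,0],R[0,0])),1),'gap',round(s['finger_gap']*1000,1),'F',np.round(s['contact_force'],1),'ovh',robot.finger_overhang,'j7',round(s['joints'][6],2))
if len(sys.argv)>4:
    x,y,z,a=map(float,sys.argv[1:]); c,w=np.cos(np.radians(a)),np.sin(np.radians(a))
    G=np.array([[c,w,0],[w,-c,0],[0,0,-1]])
    print('shift cm (now axes)',np.round(R.T@(np.array([x,y,z])-p)/10,2),'(final axes)',np.round(G.T@(np.array([x,y,z])-p)/10,2),'turn',np.round(Ro.from_matrix(R.T@G).as_rotvec(degrees=True),1))
E
python3 - <<'E'
from h import *
d=load('top'); hsv=cv2.cvtColor(d['frame'],cv2.COLOR_RGB2HSV); print(hsv[172,440:475:6].tolist())
m=(((hsv[:,:,0]<5)|(hsv[:,:,0]>172))&(hsv[:,:,1]>210)).astype(np.uint8); m[:110]=0;m[235:]=0;m[:,:395]=0;m[:,520:]=0
v,u=np.nonzero(m); r=cv2.minAreaRect((plane(d,np.c_[u,v],.02)[:,:2]*1000).astype(np.float32)); print(r,len(u))
E
python3 need.py 447 -9 120 -103.2
```

```text
[[1, 214, 226], [1, 217, 195], [1, 218, 184], [1, 216, 226], [1, 216, 182], [1, 212, 207]]
((643.2564697265625, -208.54071044921875), (151.31781005859375, 170.70042419433594), 3.095766544342041) 6489
t 0.1 pos [ 169.3 -627.1  247.3] yaw -74.9 gap 85.4 F [-0.2  0.3 -1.3] ovh 0.017 j7 -0.06
shift cm (now axes) [-52.41 -42.92  12.82] (final axes) [-66.52 -12.92  12.73] turn [ 0.   0.1 28.3]
```

```bash
python3 -m inch '[-3.5,-2.9,0,0,0,0,-3.5,-2.9,0,0,0,0,-3.5,-2.9,0,0,0,0,-3.5,-2.9,0,0,0,0,-3.5,-2.9,0,0,0,0,-3.5,-2.9,0,0,0,0,-3.5,-2.9,0,0,0,0,-3.5,-2.9,0,0,0,0,-3.5,-2.9,0,0,0,0,-3.5,-2.9,0,0,0,0]' 1 40; python3 need.py 447 -9 120 -103.2
```

```text
time_s: 1.1
tool_pos: [0.3595, -0.2026, 0.2411]
eef_rot: [-2.481, 1.927, 0.015]
contact_force: [0.1, -0.6, 1.0]
finger_gap: 0.0857
t 1.1 pos [ 359.5 -202.6  241.1] yaw -75.7 gap 85.7 F [ 0.1 -0.6  1. ] ovh 0.017 j7 -0.78
shift cm (now axes) [-16.5  -13.34  12.16] (final axes) [-20.85  -4.1   12.11] turn [ 0.4  0.3 27.5]
```

```bash
python3 -m inch '[-3.5,-2.8,0,0,0,0,-3.5,-2.8,0,0,0,0,-3.5,-2.8,0,0,0,0,-3.5,-2.8,0,0,0,0,-2.0,-1.6,0,0,0,0,0,0,3,0,0,7,0,0,3,0,0,7,0,0,3,0,0,7,0,0,3,0,0,7,0,0,0,0,0,0]'; python3 need.py 447 -9 120 -103.2
python3 - <<'E'
from h import *
for n in ('top','side'):
    d=grab(n)
save(d,'pics/s2.png',(220,180,420,330),4)
E
```

```text
time_s: 2.1
tool_pos: [0.446, 0.0028, 0.1179]
eef_rot: [1.938, -2.472, -0.008]
contact_force: [0.2, -0.5, -0.1]
finger_gap: 0.0856
t 2.1 pos [446.    2.8 117.9] yaw -103.8 gap 85.6 F [ 0.2 -0.5 -0.1] ovh 0.017 j7 -1.89
shift cm (now axes) [ 1.12 -0.37 -0.21] (final axes) [ 1.13 -0.36 -0.21] turn [ 0.2  0.2 -0.6]
```

View pics/s2.png

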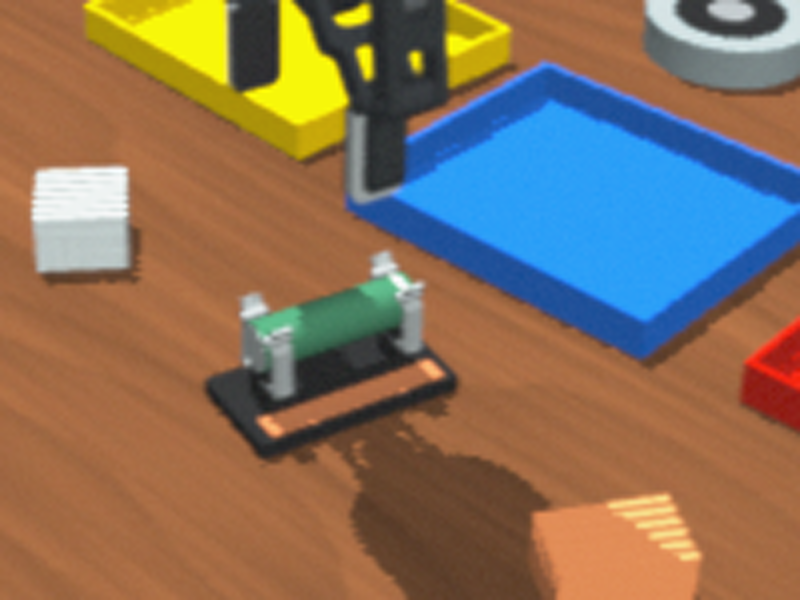

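The side view shows the open fingers straddling the cell's middle, clear of both clips (cell centre around (330,315) in the crop). I'll centre and descend.

```bash
python3 -m inch '[1.1,-0.4,0,0,0,-0.6,0,0,0,0,0,0,0,0,2,0,0,0,0,0,2,0,0,0,0,0,2,0,0,0,0,0,0.8,0,0,0,0,0,0,0,0,0]'; python3 need.py 447 -9 46 -103.2
```

```text
time_s: 2.9
tool_pos: [0.4608, -0.0094, 0.0634]
eef_rot: [-1.955, 2.437, -0.026]
contact_force: [-1.1, 0.8, 0.2]
finger_gap: 0.0852
t 2.9 pos [460.8  -9.4  63.4] yaw -102.5 gap 85.2 F [-1.1  0.8  0.2] ovh 0.017 j7 -1.95
shift cm (now axes) [0.26 1.39 1.71] (final axes) [0.27 1.35 1.74] turn [-1.3  0.1  0.7]
```

```bash
python3 -m inch '[0.26,1.35,0,-1.3,0,0.7,0,0,0,0,0,0]'; python3 need.py 447 -9 46 -103.2; python3 -c "
from h import *; print(observe()['joints'].round(2))"
```

```text
time_s: 3.1
tool_pos: [0.4473, -0.0086, 0.065]
eef_rot: [-1.949, 2.46, 0.001]
contact_force: [0.1, -0.1, 0.3]
finger_gap: 0.0855
t 3.1 pos [447.3  -8.6  65. ] yaw -103.2 gap 85.5 F [ 0.1 -0.1  0.3] ovh 0.017 j7 -1.94
shift cm (now axes) [0.05 0.02 1.9 ] (final axes) [0.04 0.02 1.9 ] turn [-0.1  0.2 -0. ]
[ 0.76  0.14 -0.83  2.11  0.12  0.94 -1.94]
```

```bash
python3 -m inch '[0,0,1,0,0,0,0,0,0.6,0,0,0,0,0,0.3,0,0,0,0,0,0,0,0,0]'; python3 need.py 447 -9 46 -103.2; python3 -m inch '[0,0,0,0,0,0,0,0,0,0,0,0,0,0,0,0,0,0,0,0,0,0,0,0,0,0,0,0,0,0,0,0,0,0,0,0,0,0,0,0,0,0]' 0 60;  python3 need.py 447 -9 46 -103.2
python3 - <<'E'
from h import *
d=grab('side')
save(d,'pics/s3.png',(240,200,380,305),5)
E
```

```text
time_s: 3.5
tool_pos: [0.4485, -0.0093, 0.0461]
eef_rot: [-1.947, 2.46, -0.004]
contact_force: [0.1, 0.3, 0.1]
finger_gap: 0.0855
t 3.5 pos [448.5  -9.3  46.1] yaw -103.3 gap 85.5 F [0.1 0.3 0.1] ovh 0.017 j7 -1.97
shift cm (now axes) [0.01 0.15 0.01] (final axes) [0.01 0.15 0.01] turn [-0.3  0.1 -0.1]
time_s: 4.2
tool_pos: [0.4486, -0.0098, 0.0466]
eef_rot: [-1.948, 2.461, -0.005]
contact_force: [-0.6, 0.1, -1.5]
finger_gap: 0.0184
t 4.2 pos [448.6  -9.8  46.6] yaw -103.3 gap 18.4 F [-0.6  0.1 -1.5] ovh 0.017 j7 -1.97
shift cm (now axes) [-0.04  0.17  0.06] (final axes) [-0.04  0.17  0.06] turn [-0.3  0.  -0.1]
```

View pics/s3.png

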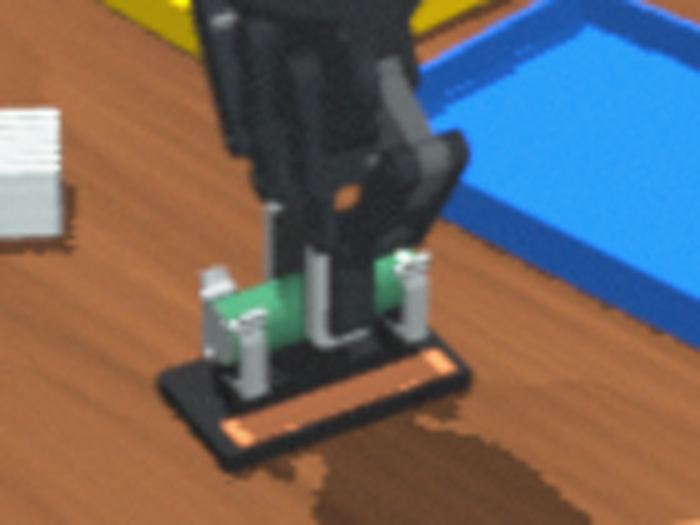

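The fingers are on the cell's middle, between the clips at (330,300) in the crop. Now to pull.

```bash
python3 -m inch '[0,0,-1,0,0,0,0,0,-1,0,0,0,0,0,-1,0,0,0]' 0 80; python3 need.py 447 -9 120 -103.2;  python3 -m inch '[0,0,-1.5,0,0,0,0,0,-1.5,0,0,0,0,0,-1.5,0,0,0,0,0,-1.5,0,0,0,0,0,0,0,0,0]'; python3 need.py 643 -208 140 -87
```

```text
time_s: 4.55
tool_pos: [0.4446, -0.0089, 0.0752]
eef_rot: [1.95, -2.462, -0.006]
contact_force: [-0.1, -0.2, -0.4]
finger_gap: 0.018
t 4.55 pos [444.6  -8.9  75.2] yaw -103.2 gap 18.0 F [-0.1 -0.2 -0.4] ovh 0.017 j7 -1.92
shift cm (now axes) [-0.05 -0.22 -4.48] (final axes) [-0.04 -0.23 -4.48] turn [ 0.2  0.1 -0. ]
time_s: 5.05
tool_pos: [0.4504, -0.0086, 0.1472]
eef_rot: [-1.949, 2.455, -0.014]
contact_force: [-0.3, 0.1, -0.9]
finger_gap: 0.0177
t 5.05 pos [450.4  -8.6 147.2] yaw -103.1 gap 17.7 F [-0.3  0.1 -0.9] ovh 0.017 j7 -1.83
shift cm (now axes) [ 15.05 -23.27   0.98] (final axes) [ 20.92 -18.19   0.72] turn [ -0.6  -0.1 -16.1]
```

Run:
```python
from h import *
d=grab('side'); save(d,'pics/s4.png',(220,120,420,300),4)
```

```text
(no output)
```

View pics/s4.png

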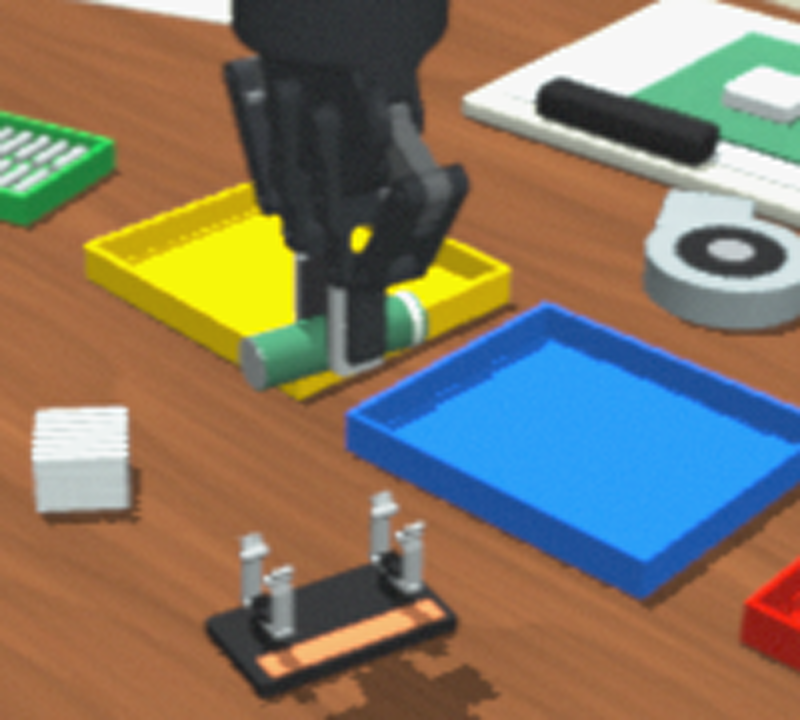

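Cell is out of the clips, held level at (335,340), and the holder is empty. Moving to the red tray.

```bash
python3 -m inch '[2.5,-3.9,0,0,0,0,2.5,-3.9,0,0,0,0,2.5,-3.9,0,0,0,0,2.5,-3.9,0,0,0,0,2.5,-3.9,0,0,0,0,1.5,-3,0,0,0,0,0,0,0,0,0,-5,0,0,0,0,0,-5,0,0,0,0,0,-5,0,0,0,0,0,0]'; python3 need.py 642.6 -200.5 80 -86.9
```

```text
time_s: 6.1
tool_pos: [0.6429, -0.2053, 0.1415]
eef_rot: [2.265, -2.175, 0.009]
contact_force: [-0.3, 0.5, -1.8]
finger_gap: 0.0177
t 6.1 pos [ 642.9 -205.3  141.5] yaw -87.7 gap 17.7 F [-0.3  0.5 -1.8] ovh 0.017 j7 -1.51
shift cm (now axes) [-0.51  0.03  6.14] (final axes) [-0.48  0.01  6.15] turn [-0.2 -0.3 -0.8]
```

```bash
python3 -m inch '[-0.5,0,1,0,0,-0.8,0,0,2.5,0,0,0,0,0,2.5,0,0,0,0,0,2,0,0,0,0,0,1,0,0,0,0,0,0,0,0,0]'; python3 need.py 642.6 -200.5 25 -86.9
```

```text
time_s: 6.7
tool_pos: [0.6416, -0.1975, 0.0449]
eef_rot: [2.275, -2.164, 0.005]
contact_force: [0.2, -0.4, -1.0]
finger_gap: 0.0176
t 6.7 pos [ 641.6 -197.5   44.9] yaw -87.1 gap 17.6 F [ 0.2 -0.4 -1. ] ovh 0.017 j7 -1.56
shift cm (now axes) [ 0.3  -0.08  1.99] (final axes) [ 0.31 -0.08  1.99] turn [-0.1 -0.2 -0.2]
```

```bash
python3 -m inch '[0.3,-0.1,0.5,0,0,0,0,0,0.5,0,0,0,0,0,0.5,0,0,0,0,0,0.3,0,0,0,0,0,0,0,0,0]'; python3 need.py 642.6 -200.5 25 -86.9
```

```text
time_s: 7.2
tool_pos: [0.6448, -0.2008, 0.0284]
eef_rot: [-2.275, 2.166, -0.012]
contact_force: [-0.5, -0.1, -1.4]
finger_gap: 0.0175
t 7.2 pos [ 644.8 -200.8   28.4] yaw -87.2 gap 17.5 F [-0.5 -0.1 -1.4] ovh 0.017 j7 -1.56
shift cm (now axes) [-0.05  0.22  0.34] (final axes) [-0.05  0.22  0.34] turn [-0.3 -0.3 -0.3]
```

```bash
python3 -m inch '[0,0,0.2,0,0,0,0,0,0.2,0,0,0,0,0,0,0,0,0]'; python3 need.py 642.6 -200.5 25 -86.9; python3 -m inch '[0,0,0,0,0,0,0,0,0,0,0,0,0,0,0,0,0,0,0,0,0,0,0,0]' 0.5; python3 -m inch '[0,0,-1,0,0,0,0,0,-2,0,0,0,0,0,-3,0,0,0,0,0,-3,0,0,0,0,0,-3,0,0,0,0,0,0,0,0,0]'
python3 - <<'E'
from h import *
d=grab('side'); save(d,'pics/s5.png',(380,200,580,350),4)
E
python3 need.py 444.3 -300.5 100 0
```

```text
time_s: 7.5
tool_pos: [0.6455, -0.2013, 0.0253]
eef_rot: [-2.274, 2.166, -0.015]
contact_force: [-1.3, -0.1, -0.8]
finger_gap: 0.0176
t 7.5 pos [ 645.5 -201.3   25.3] yaw -87.2 gap 17.6 F [-1.3 -0.1 -0.8] ovh 0.017 j7 -1.56
shift cm (now axes) [-0.1   0.29  0.03] (final axes) [-0.1   0.29  0.03] turn [-0.4 -0.4 -0.3]
time_s: 7.9
tool_pos: [0.6461, -0.2012, 0.0259]
eef_rot: [-2.274, 2.166, -0.016]
contact_force: [0.2, 0.3, 0.6]
finger_gap: 0.0426
time_s: 8.5
tool_pos: [0.645, -0.1996, 0.1528]
eef_rot: [-2.275, 2.164, -0.015]
contact_force: [1.0, -0.3, -0.3]
finger_gap: 0.0425
t 8.55 pos [ 643.9 -199.5  150.6] yaw -87.1 gap 42.6 F [ 0.3  0.  -0.2] ovh 0.017 j7 -1.51
shift cm (now axes) [ 9.07 20.46  5.  ] (final axes) [-19.96  10.1    5.06] turn [ -0.   -0.4 -87.1]
```

View pics/s5.png

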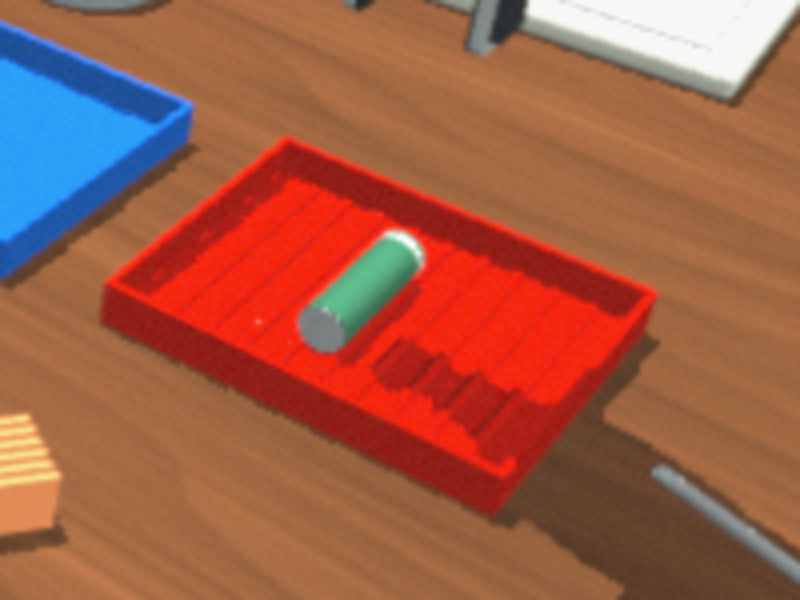

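The cell lies level between ribs in the red tray, ring end at (405,245) in the crop. Next the black drive.

```bash
python3 -m inch '[2.1,4.5,0,0,0,0,2.1,4.5,0,0,0,0,2.1,4.5,0,0,0,0,2.1,4.5,0,0,0,0,1.2,2.6,0,0,0,0,0,0,3,0,0,5,0,0,3,0,0,5,0,0,0,0,0,4,0,0,0,0,0,0]' 1; python3 need.py 444.3 -300.5 60 -101.6
```

```text
time_s: 9.45
tool_pos: [0.4305, -0.3071, 0.081]
eef_rot: [1.982, -2.437, -0.005]
contact_force: [0.0, 0.6, 0.8]
finger_gap: 0.0854
t 9.45 pos [ 430.5 -307.1   81. ] yaw -101.8 gap 85.4 F [0.  0.6 0.8] ovh 0.017 j7 -1.38
shift cm (now axes) [-0.92 -1.22  2.1 ] (final axes) [-0.92 -1.22  2.1 ] turn [ 0.2  0.1 -0.2]
```

```bash
python3 -m inch '[-0.9,-1.2,0,0,0,0,0,0,2,0,0,0,0,0,2,0,0,0,0,0,0.5,0,0,0,0,0,0,0,0,0]'; python3 need.py 444.3 -300.5 19 -101.6
```

```text
time_s: 9.95
tool_pos: [0.4445, -0.2999, 0.035]
eef_rot: [1.993, -2.427, -0.006]
contact_force: [-0.3, -1.1, 0.0]
finger_gap: 0.0852
t 9.95 pos [ 444.5 -299.9   35. ] yaw -101.2 gap 85.2 F [-0.3 -1.1  0. ] ovh 0.017 j7 -1.45
shift cm (now axes) [ 0.07 -0.    1.6 ] (final axes) [0.07 0.   1.6 ] turn [0.2 0.1 0.4]
```

```bash
python3 -m inch '[0.1,0,0.7,0,0,0.4,0,0,0.6,0,0,0,0,0,0.2,0,0,0,0,0,0,0,0,0]'; python3 need.py 444.3 -300.5 19 -101.6; python3 -m inch '[0,0,0,0,0,0,0,0,0,0,0,0,0,0,0,0,0,0,0,0,0,0,0,0,0,0,0,0,0,0,0,0,0,0,0,0]' 0 50;  python3 need.py 444.3 -300.5 19 -101.6;  python3 -m inch '[0,0,-1,0,0,0,0,0,-2,0,0,0,0,0,-3,0,0,0,0,0,-3,0,0,0,0,0,-1,0,0,0,0,0,0,0,0,0]';  python3 need.py 628 -33 120 -87.1
python3 - <<'E'
from h import *
d=grab('side'); save(d,'pics/s6.png',(330,200,530,400),3)
E
```

```text
time_s: 10.35
tool_pos: [0.4452, -0.3019, 0.0209]
eef_rot: [1.985, -2.434, -0.001]
contact_force: [-0.6, -0.6, -0.1]
finger_gap: 0.0854
t 10.35 pos [ 445.2 -301.9   20.9] yaw -101.6 gap 85.4 F [-0.6 -0.6 -0.1] ovh 0.017 j7 -1.47
shift cm (now axes) [-0.12  0.12  0.19] (final axes) [-0.12  0.12  0.19] turn [ 0.1 -0.  -0. ]
time_s: 10.95
tool_pos: [0.4461, -0.3026, 0.0224]
eef_rot: [1.985, -2.434, 0.003]
contact_force: [0.4, 1.0, 0.0]
finger_gap: 0.0342
t 10.95 pos [ 446.1 -302.6   22.4] yaw -101.6 gap 34.2 F [0.4 1.  0. ] ovh 0.017 j7 -1.47
shift cm (now axes) [-0.17  0.22  0.34] (final axes) [-0.17  0.22  0.34] turn [-0.1 -0.1 -0. ]
time_s: 11.55
tool_pos: [0.4453, -0.3013, 0.1268]
eef_rot: [1.986, -2.433, -0.001]
contact_force: [0.3, 0.6, -0.3]
finger_gap: 0.0343
t 11.55 pos [ 445.3 -301.3  126.8] yaw -101.6 gap 34.3 F [ 0.3  0.6 -0.3] ovh 0.017 j7 -1.37
shift cm (now axes) [-29.95 -12.53   0.67] (final axes) [-25.87 -19.6    0.68] turn [  0.1   0.  -14.5]
```

View pics/s6.png

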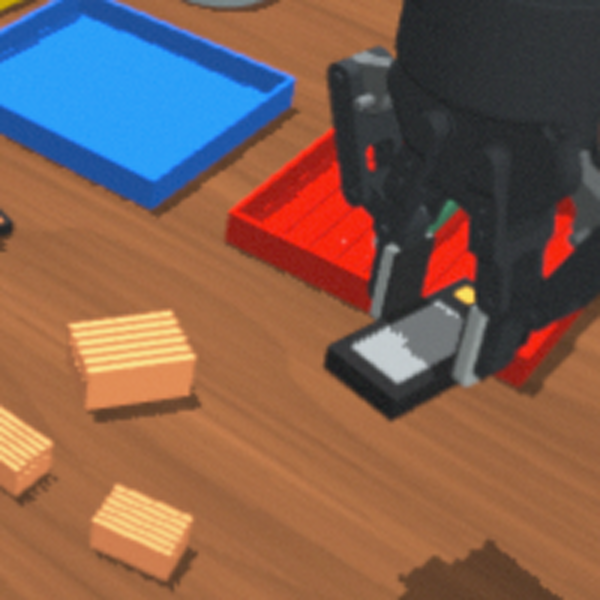

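Black drive is held level at (410,350). Moving it to the blue tray.

```bash
python3 -m inch '[-4.2,-1.8,0,0,0,0,-4.2,-1.8,0,0,0,0,-4.2,-1.8,0,0,0,0,-4.2,-1.8,0,0,0,0,-4.2,-1.8,0,0,0,0,-4.2,-1.8,0,0,0,0,-3,-1.2,0,0,0,0,0,0,0,0,0,-7,0,0,0,0,0,-7,0,0,0,0,0,0]'; python3 need.py 628.6 -33 50 -87.1
```

```text
time_s: 12.6
tool_pos: [0.6166, -0.0387, 0.1064]
eef_rot: [2.265, -2.162, -0.04]
contact_force: [-0.6, -0.4, -1.1]
finger_gap: 0.0342
t 12.6 pos [616.6 -38.7 106.4] yaw -87.3 gap 34.2 F [-0.6 -0.4 -1.1] ovh 0.017 j7 -1.78
shift cm (now axes) [-0.45 -1.37  5.62] (final axes) [-0.51 -1.23  5.64] turn [ 1.4  0.7 -0.2]
```

```bash
python3 -m inch '[-0.5,-1.3,0,1.4,0.7,0,0,0,0,0,0,0,0,0,2,0,0,0,0,0,2,0,0,0,0,0,1.5,0,0,0,0,0,0,0,0,0]'; python3 need.py 628.6 -33 26 -87.1
```

```text
time_s: 13.2
tool_pos: [0.6293, -0.0348, 0.0467]
eef_rot: [2.256, -2.182, 0.003]
contact_force: [0.3, -1.0, 0.3]
finger_gap: 0.0342
t 13.2 pos [629.3 -34.8  46.7] yaw -88.1 gap 34.2 F [ 0.3 -1.   0.3] ovh 0.017 j7 -1.85
shift cm (now axes) [-0.19  0.06  2.07] (final axes) [-0.19  0.06  2.07] turn [ 0.1 -0.2 -1. ]
```

```bash
python3 -m inch '[-0.2,0,0.7,0,0,-1,0,0,0.7,0,0,0,0,0,0.4,0,0,0,0,0,0.2,0,0,0,0,0,0,0,0,0]'; python3 need.py 628.6 -33 25.5 -87.1
```

```text
time_s: 13.7
tool_pos: [0.6305, -0.0332, 0.0269]
eef_rot: [2.276, -2.164, 0.006]
contact_force: [-0.4, 0.7, -1.3]
finger_gap: 0.0339
t 13.7 pos [630.5 -33.2  26.9] yaw -87.1 gap 33.9 F [-0.4  0.7 -1.3] ovh 0.017 j7 -1.85
shift cm (now axes) [-0.03  0.19  0.14] (final axes) [-0.03  0.19  0.14] turn [-0.1 -0.2 -0. ]
```

```bash
python3 -m inch '[0,0,0.1,0,0,0,0,0,0.1,0,0,0,0,0,0,0,0,0]'; python3 need.py;python3 -m inch '[0,0,0,0,0,0,0,0,0,0,0,0,0,0,0,0,0,0,0,0,0,0,0,0]' 0.62; python3 need.py; python3 -m inch '[0,0,-0.5,0,0,0,0,0,-2,0,0,0,0,0,-3,0,0,0,0,0,-3,0,0,0,0,0,-1,0,0,0,0,0,0,0,0,0]';python3 need.py 441.8 -160.9 100 -123
```

```text
time_s: 14.0
tool_pos: [0.6312, -0.0332, 0.0257]
eef_rot: [2.276, -2.165, 0.008]
contact_force: [-0.4, 0.1, -0.2]
finger_gap: 0.0345
t 14.0 pos [631.2 -33.2  25.7] yaw -87.1 gap 34.5 F [-0.4  0.1 -0.2] ovh 0.017 j7 -1.85
time_s: 14.4
tool_pos: [0.6318, -0.0333, 0.0264]
eef_rot: [-2.276, 2.165, -0.01]
contact_force: [-0.7, 0.5, 0.4]
finger_gap: 0.053
t 14.4 pos [631.8 -33.3  26.4] yaw -87.1 gap 53.0 F [-0.7  0.5  0.4] ovh 0.017 j7 -1.85
time_s: 15.0
tool_pos: [0.6306, -0.0326, 0.1249]
eef_rot: [2.276, -2.164, 0.007]
contact_force: [0.1, -0.1, 0.1]
finger_gap: 0.0531
t 15.0 pos [630.6 -32.6 124.9] yaw -87.1 gap 53.1 F [ 0.1 -0.1  0.1] ovh 0.017 j7 -1.79
shift cm (now axes) [11.85 19.51  2.48] (final axes) [21.04  8.85  2.49] turn [-0.2 -0.2 35.9]
```

```bash
python3 -m inch '[2.4,3.9,0,0,0,0,2.4,3.9,0,0,0,0,2.4,3.9,0,0,0,0,2.4,3.9,0,0,0,0,1.6,2.9,0,0,0,0,0,0,0,0,0,7.5,0,0,0,0,0,7.5,0,0,0,0,0,7.5,0,0,0,0,0,7.5,0,0,0,0,0,5]' 1; python3 -m inch '[0,0,0,0,0,0]';  python3 need.py 441.8 -160.9 60 -123
```

```text
time_s: 16.0
tool_pos: [0.4357, -0.1573, 0.1115]
eef_rot: [1.478, -2.762, -0.017]
contact_force: [-0.3, -0.8, 0.7]
finger_gap: 0.0852
time_s: 16.1
tool_pos: [0.4348, -0.1572, 0.1104]
eef_rot: [1.477, -2.762, -0.019]
contact_force: [0.5, -0.3, 0.1]
finger_gap: 0.085
t 16.1 pos [ 434.8 -157.2  110.4] yaw -123.7 gap 85.0 F [ 0.5 -0.3  0.1] ovh 0.017 j7 -1.94
shift cm (now axes) [-0.09 -0.87  5.03] (final axes) [-0.07 -0.79  5.04] turn [ 0.9 -0.2 -0.7]
```

```bash
python3 -m inch '[-0.1,-0.8,0,0.9,0,-0.7,0,0,0,0,0,0,0,0,2,0,0,0,0,0,2,0,0,0,0,0,2,0,0,0,0,0,0,0,0,0]';  python3 need.py 441.8 -160.9 25 -123
```

```text
time_s: 16.7
tool_pos: [0.4428, -0.1615, 0.0475]
eef_rot: [1.512, -2.753, 0.004]
contact_force: [-0.0, 0.7, -0.8]
finger_gap: 0.0853
t 16.7 pos [ 442.8 -161.5   47.5] yaw -122.4 gap 85.3 F [-0.   0.7 -0.8] ovh 0.017 j7 -2.02
shift cm (now axes) [0.   0.12 2.25] (final axes) [0.01 0.11 2.25] turn [-0.1 -0.1  0.6]
```

Yellow tray (638,216.2), x yaw −1.4°: copper goes at tray y=−40 → (637,176), silver at y=+40 → (639,256).

```bash
python3 -m inch '[0,0.1,0.8,0,0,0.6,0,0,0.8,0,0,0,0,0,0.5,0,0,0,0,0,0,0,0,0]'; python3 need.py 441.8 -160.9 25 -123; python3 -m inch '[0,0,0,0,0,0,0,0,0,0,0,0,0,0,0,0,0,0,0,0,0,0,0,0,0,0,0,0,0,0,0,0,0,0,0,0]' 0 50;  python3 need.py;  python3 -m inch '[0,0,-1,0,0,0,0,0,-2,0,0,0,0,0,-3,0,0,0,0,0,-3,0,0,0,0,0,-1,0,0,0,0,0,0,0,0,0]';  python3 need.py 637 176 120 -1.4
```

```text
time_s: 17.1
tool_pos: [0.4433, -0.1614, 0.0266]
eef_rot: [-1.499, 2.76, -0.008]
contact_force: [0.2, 0.2, 0.9]
finger_gap: 0.0854
t 17.1 pos [ 443.3 -161.4   26.6] yaw -123.0 gap 85.4 F [0.2 0.2 0.9] ovh 0.017 j7 -2.07
shift cm (now axes) [0.04 0.15 0.16] (final axes) [0.04 0.15 0.16] turn [-0.3 -0.1  0. ]
time_s: 17.7
tool_pos: [0.4446, -0.162, 0.0283]
eef_rot: [-1.498, 2.759, -0.012]
contact_force: [0.4, -0.2, -0.8]
finger_gap: 0.0327
t 17.7 pos [ 444.6 -162.    28.3] yaw -123.0 gap 32.7 F [ 0.4 -0.2 -0.8] ovh 0.017 j7 -2.07
time_s: 18.3
tool_pos: [0.4427, -0.1603, 0.1323]
eef_rot: [-1.501, 2.759, -0.007]
contact_force: [-0.1, -0.0, -1.6]
finger_gap: 0.0328
t 18.3 pos [ 442.7 -160.3  132.3] yaw -122.9 gap 32.8 F [-0.1 -0.  -1.6] ovh 0.017 j7 -1.91
shift cm (now axes) [-38.79   1.96   1.15] (final axes) [ 18.6  -34.09   1.23] turn [  -0.    -0.3 -121.5]
```

```bash
python3 -m inch '[-4.8,0.2,0,0,0,0,-4.8,0.2,0,0,0,0,-4.8,0.2,0,0,0,0,-4.8,0.2,0,0,0,0,-4.8,0.2,0,0,0,0,-4.8,0.2,0,0,0,0,-4.8,0.2,0,0,0,0,-3.4,0.2,0,0,0,0,0,0,0,0,0,-8,0,0,0,0,0,-8]';  python3 need.py 637 176 120 -1.4; python3 -m inch '[0,0,0,0,0,-8,0,0,0,0,0,-8,0,0,0,0,0,-8,0,0,0,0,0,-8,0,0,0,0,0,-8,0,0,0,0,0,-8,0,0,0,0,0,-8,0,0,0,0,0,-8,0,0,0,0,0,-8,0,0,0,0,0,-8]';python3 need.py 637 176 120 -1.4
```

```text
time_s: 19.3
tool_pos: [0.63, 0.1691, 0.1081]
eef_rot: [1.857, -2.506, -0.009]
contact_force: [0.2, -1.2, -0.2]
finger_gap: 0.0324
t 19.3 pos [630.  169.1 108.1] yaw -106.9 gap 32.4 F [ 0.2 -1.2 -0.2] ovh 0.017 j7 -2.43
shift cm (now axes) [-0.85 -0.45 -1.21] (final axes) [ 0.69 -0.71 -1.19] turn [   1.5    0.4 -105.5]
time_s: 20.3
tool_pos: [0.6189, 0.1718, 0.0841]
eef_rot: [3.055, -0.619, -0.074]
contact_force: [0.5, 0.2, -0.7]
finger_gap: 0.0327
t 20.3 pos [618.9 171.8  84.1] yaw -23.0 gap 32.7 F [ 0.5  0.2 -0.7] ovh 0.017 j7 -1.11
shift cm (now axes) [ 1.36 -0.98 -3.69] (final axes) [ 1.8  -0.46 -3.59] turn [  1.4   2.7 -21.5]
```

```bash
python3 -m inch '[1.4,-1,-1,1.4,2.7,0,0,0,0,0,0,-7,0,0,0,0,0,-7,0,0,0,0,0,-7,0,0,0,0,0,0]';python3 need.py 637 176 60 -1.4
```

```text
time_s: 20.8
tool_pos: [0.6319, 0.1749, 0.0816]
eef_rot: [3.132, -0.023, -0.017]
contact_force: [-0.0, 0.3, -2.7]
finger_gap: 0.0328
t 20.8 pos [631.9 174.9  81.6] yaw -0.9 gap 32.8 F [-0.   0.3 -2.7] ovh 0.017 j7 -0.77
shift cm (now axes) [ 0.54 -0.14  2.16] (final axes) [ 0.51 -0.12  2.16] turn [0.6 0.6 0.5]
```

```bash
python3 -m inch '[0.5,-0.1,0.5,0.6,0.6,0.5,0,0,1.5,0,0,0,0,0,1.5,0,0,0,0,0,0.6,0,0,0,0,0,0,0,0,0]';python3 need.py 637 176 31.3 -1.4
```

```text
time_s: 21.3
tool_pos: [0.6349, 0.175, 0.0324]
eef_rot: [3.141, -0.05, -0.008]
contact_force: [0.4, -0.8, -2.8]
finger_gap: 0.0331
t 21.3 pos [634.9 175.   32.4] yaw -1.8 gap 33.1 F [ 0.4 -0.8 -2.8] ovh 0.017 j7 -0.8
shift cm (now axes) [ 0.2  -0.11  0.1 ] (final axes) [ 0.2  -0.1   0.11] turn [ 0.   0.3 -0.4]
```

```bash
python3 -m inch '[0,0,0.1,0,0,0,0,0,0,0,0,0]'; python3 need.py;python3 -m inch '[0,0,0,0,0,0,0,0,0,0,0,0,0,0,0,0,0,0,0,0,0,0,0,0]' 0.62; python3 need.py; python3 -m inch '[0,0,-0.5,0,0,0,0,0,-2,0,0,0,0,0,-3,0,0,0,0,0,-3,0,0,0,0,0,-2,0,0,0,0,0,0,0,0,0]';python3 need.py 440.8 145.2 100 -39.3
python3 - <<'E'
from h import *
d=grab('top'); save(d,'pics/t2.png',(140,110,540,360),2)
E
```

```text
time_s: 21.5
tool_pos: [0.6351, 0.1753, 0.0316]
eef_rot: [3.141, -0.05, -0.007]
contact_force: [-0.3, 0.4, 0.1]
finger_gap: 0.0325
t 21.5 pos [635.1 175.3  31.6] yaw -1.8 gap 32.5 F [-0.3  0.4  0.1] ovh 0.017 j7 -0.81
time_s: 21.9
tool_pos: [0.6365, 0.1761, 0.0338]
eef_rot: [-3.14, 0.051, 0.001]
contact_force: [-0.5, 0.5, 0.0]
finger_gap: 0.0531
t 21.9 pos [636.5 176.1  33.8] yaw -1.8 gap 53.1 F [-0.5  0.5  0. ] ovh 0.017 j7 -0.81
time_s: 22.5
tool_pos: [0.6368, 0.1772, 0.149]
eef_rot: [-3.139, 0.049, -0.003]
contact_force: [0.2, 0.5, 0.6]
finger_gap: 0.0528
t 22.5 pos [636.8 177.2 149. ] yaw -1.8 gap 52.8 F [0.2 0.5 0.6] ovh 0.017 j7 -0.75
shift cm (now axes) [-19.5    3.82   4.86] (final axes) [-13.14  14.89   4.9 ] turn [-0.2 -0.  37.5]
```

View pics/t2.png

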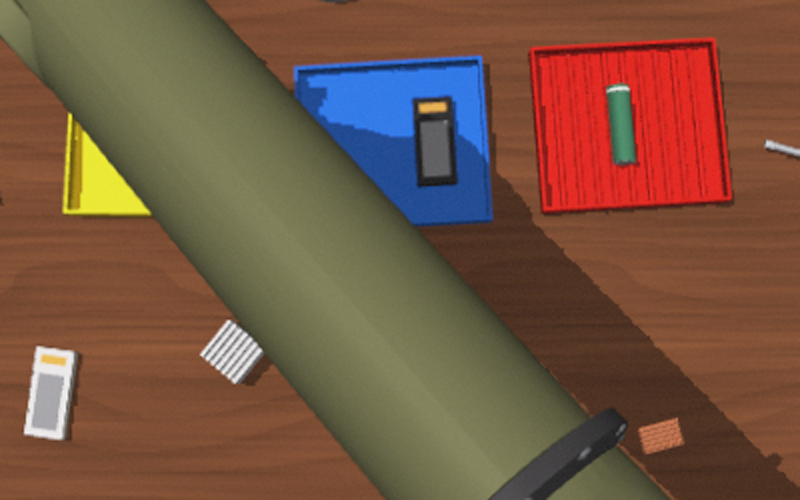

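The cell is in red at (620,125) and the black drive lies flat and straight in blue at (435,140). The arm hides part of yellow. Silver (232,350) and the white drive (50,392) haven't moved. On to silver.

```bash
python3 -m inch '[-4.8,0.9,0,0,0,0,-4.8,0.9,0,0,0,0,-4.8,0.9,0,0,0,0,-4.5,0.9,0,0,0,0,0,0,0,0,0,7.5,0,0,0,0,0,7.5,0,0,0,0,0,7.5,0,0,0,0,0,7.5,0,0,0,0,0,7.5,0,0,0,0,0,0]' 1;  python3 need.py 440.8 145.2 60 -39.3
```

```text
time_s: 23.55
tool_pos: [0.4392, 0.1407, 0.1407]
eef_rot: [2.928, -1.096, -0.006]
contact_force: [0.6, 0.9, -0.5]
finger_gap: 0.0853
t 23.55 pos [439.2 140.7 140.7] yaw -41.1 gap 85.3 F [ 0.6  0.9 -0.5] ovh 0.017 j7 -1.19
shift cm (now axes) [-0.19 -0.56  8.06] (final axes) [-0.16 -0.44  8.07] turn [ 0.9 -0.1 -1.8]
```

```bash
python3 -m inch '[-0.2,-0.5,0,0.9,0,-1.8,0,0,2.5,0,0,0,0,0,2.5,0,0,0,0,0,2.5,0,0,0,0,0,0.5,0,0,0,0,0,0,0,0,0]';  python3 need.py 440.8 145.2 28 -39.3
```

```text
time_s: 24.15
tool_pos: [0.4403, 0.1455, 0.0573]
eef_rot: [2.968, -1.025, 0.001]
contact_force: [0.4, -0.1, 0.3]
finger_gap: 0.0856
t 24.15 pos [440.3 145.5  57.3] yaw -38.1 gap 85.6 F [ 0.4 -0.1  0.3] ovh 0.017 j7 -1.32
shift cm (now axes) [ 0.06 -0.01  2.93] (final axes) [ 0.06 -0.01  2.93] turn [ 0.1 -0.1  1.2]
```

```bash
python3 -m inch '[0.1,0,1,0,0,1.2,0,0,1,0,0,0,0,0,0.7,0,0,0,0,0,0.2,0,0,0,0,0,0,0,0,0]'; python3 need.py 440.8 145.2 28 -39.3; python3 -m inch '[0,0,0,0,0,0,0,0,0,0,0,0,0,0,0,0,0,0,0,0,0,0,0,0,0,0,0,0,0,0,0,0,0,0,0,0]' 0 50;  python3 need.py;  python3 -m inch '[0,0,-1,0,0,0,0,0,-2,0,0,0,0,0,-3,0,0,0,0,0,-3,0,0,0,0,0,-2,0,0,0,0,0,0,0,0,0]';  python3 need.py 639 256 120 -1.4
```

```text
time_s: 24.65
tool_pos: [0.4434, 0.1456, 0.0303]
eef_rot: [-2.96, 1.05, -0.008]
contact_force: [-0.3, -0.4, -0.2]
finger_gap: 0.0854
t 24.65 pos [443.4 145.6  30.3] yaw -39.0 gap 85.4 F [-0.3 -0.4 -0.2] ovh 0.017 j7 -1.39
shift cm (now axes) [-0.18  0.19  0.23] (final axes) [-0.18  0.19  0.23] turn [-0.1 -0.2  0.3]
time_s: 25.25
tool_pos: [0.4445, 0.1459, 0.0318]
eef_rot: [-2.96, 1.048, -0.012]
contact_force: [0.8, -0.2, -0.4]
finger_gap: 0.0386
t 25.25 pos [444.5 145.9  31.8] yaw -39.0 gap 38.6 F [ 0.8 -0.2 -0.4] ovh 0.017 j7 -1.38
time_s: 25.85
tool_pos: [0.442, 0.1471, 0.1465]
eef_rot: [2.963, -1.044, 0.005]
contact_force: [0.5, 1.0, -1.1]
finger_gap: 0.0386
t 25.85 pos [442.  147.1 146.5] yaw -38.8 gap 38.6 F [ 0.5  1.  -1.1] ovh 0.017 j7 -1.15
shift cm (now axes) [  8.51 -20.83   2.7 ] (final axes) [ 19.42 -11.37   2.65] turn [  0.   -0.2 -37.4]
```

```bash
python3 -m inch '[1.8,-4.4,0,0,0,0,1.8,-4.4,0,0,0,0,1.8,-4.4,0,0,0,0,1.8,-4.4,0,0,0,0,1,-2.6,0,0,0,0,0,0,0,0,0,-7.5,0,0,0,0,0,-7.5,0,0,0,0,0,-7.5,0,0,0,0,0,-7.5,0,0,0,0,0,-7]'; python3 -m inch '[0,0,0,0,0,0]';  python3 need.py 639 256 70 -1.4
```

```text
time_s: 26.85
tool_pos: [0.6348, 0.2453, 0.1314]
eef_rot: [3.111, -0.029, -0.005]
contact_force: [0.7, -0.1, -1.7]
finger_gap: 0.0385
time_s: 26.95
tool_pos: [0.6342, 0.2452, 0.1295]
eef_rot: [3.111, -0.027, -0.009]
contact_force: [0.1, -0.7, -0.6]
finger_gap: 0.0384
t 26.95 pos [634.2 245.2 129.5] yaw -1.0 gap 38.4 F [ 0.1 -0.7 -0.6] ovh 0.017 j7 -0.87
shift cm (now axes) [ 0.5  -1.27  5.91] (final axes) [ 0.46 -1.09  5.95] turn [1.8 0.3 0.4]
```

```bash
python3 -m inch '[0.5,-1.2,0,1.8,0.3,0.4,0,0,1,0,0,0,0,0,2.5,0,0,0,0,0,2.5,0,0,0,0,0,1.5,0,0,0,0,0,0,0,0,0]';  python3 need.py 639 256 35 -1.4
```

```text
time_s: 27.55
tool_pos: [0.6391, 0.2585, 0.0473]
eef_rot: [-3.139, 0.057, 0.003]
contact_force: [-0.2, -0.2, -0.7]
finger_gap: 0.0388
t 27.55 pos [639.1 258.5  47.3] yaw -2.1 gap 38.8 F [-0.2 -0.2 -0.7] ovh 0.017 j7 -0.92
shift cm (now axes) [0.   0.25 1.22] (final axes) [-0.    0.25  1.23] turn [-0.1  0.1 -0.7]
```

```bash
python3 -m inch '[0,0.25,0.6,0,0,-0.7,0,0,0.5,0,0,0,0,0,0.2,0,0,0,0,0,0,0,0,0]';  python3 need.py 639 256 35 -1.4;python3 -m inch '[0,0,0,0,0,0,0,0,0,0,0,0,0,0,0,0,0,0,0,0,0,0,0,0]' 0.7; python3 need.py; python3 -m inch '[0,0,-0.5,0,0,0,0,0,-2,0,0,0,0,0,-3,0,0,0,0,0,-3,0,0,0,0,0,-2,0,0,0,0,0,0,0,0,0]';python3 need.py 404 315 120 82.1
```

```text
time_s: 27.95
tool_pos: [0.6402, 0.2566, 0.0354]
eef_rot: [-3.137, 0.039, -0.001]
contact_force: [-0.2, 0.3, -1.5]
finger_gap: 0.0388
t 27.95 pos [640.2 256.6  35.4] yaw -1.4 gap 38.8 F [-0.2  0.3 -1.5] ovh 0.017 j7 -0.91
shift cm (now axes) [-0.11  0.06  0.04] (final axes) [-0.11  0.06  0.04] turn [-0.2 -0.1 -0. ]
time_s: 28.35
tool_pos: [0.6415, 0.2574, 0.038]
eef_rot: [-3.136, 0.039, -0.007]
contact_force: [0.5, 0.5, 0.4]
finger_gap: 0.06
t 28.35 pos [641.5 257.4  38. ] yaw -1.4 gap 60.0 F [0.5 0.5 0.4] ovh 0.017 j7 -0.91
time_s: 28.95
tool_pos: [0.6409, 0.2582, 0.1532]
eef_rot: [-3.134, 0.037, -0.01]
contact_force: [-0.8, 1.3, 0.0]
finger_gap: 0.0595
t 28.95 pos [640.9 258.2 153.2] yaw -1.4 gap 59.5 F [-0.8  1.3  0. ] ovh 0.017 j7 -0.86
shift cm (now axes) [-23.84  -5.1    3.21] (final axes) [  2.37 -24.25   3.32] turn [ -0.1  -0.6 -83.5]
```

```bash
python3 -m inch '[-4.5,-1,0,0,0,0,-4.5,-1,0,0,0,0,-4.5,-1,0,0,0,0,-4.5,-1,0,0,0,0,-4.5,-1,0,0,0,0,0,0,0,0,0,-8,0,0,0,0,0,-8,0,0,0,0,0,-8,0,0,0,0,0,-8,0,0,0,0,0,-8]' 1; python3 -m inch '[0,0,0,0,0,-8,0,0,0,0,0,-8,0,0,0,0,0,-8,0,0,0,0,0,-8,0,0,0,0,0,-6,0,0,0,0,0,0]';  python3 need.py 404 315 80 82.1
python3 - <<'E'
from h import *
d=grab('top'); save(d,'pics/t3.png',(140,110,540,360),2)
E
```

```text
time_s: 29.95
tool_pos: [0.4065, 0.3157, 0.1527]
eef_rot: [2.947, 1.078, 0.021]
contact_force: [-0.1, 1.0, -0.3]
finger_gap: 0.0853
time_s: 30.55
tool_pos: [0.4042, 0.3153, 0.153]
eef_rot: [2.397, 2.013, 0.015]
contact_force: [-0.4, -0.7, 0.6]
finger_gap: 0.0854
t 30.55 pos [404.2 315.3 153. ] yaw 80.1 gap 85.4 F [-0.4 -0.7  0.6] ovh 0.017 j7 0.35
shift cm (now axes) [-0.04 -0.13  7.3 ] (final axes) [-0.04 -0.02  7.3 ] turn [ 0.8  0.  -2. ]
```

View pics/t3.png

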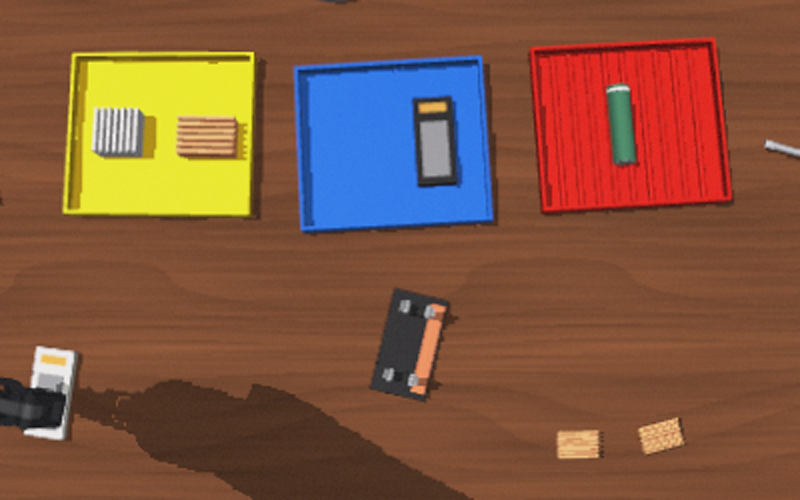

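Silver (117,132) and copper (207,137) lie flat and apart in yellow, the black drive (435,140) is in blue, and the cell (620,125) is in red. Only the white drive at (50,392) remains, with the gripper above it.

```bash
python3 -m inch '[0,-0.1,1,0.8,0,-2,0,0,2.5,0,0,0,0,0,3,0,0,0,0,0,3,0,0,0,0,0,1.5,0,0,0,0,0,0,0,0,0]';  python3 need.py 404 315 19 82.1
```

```text
time_s: 31.2
tool_pos: [0.4036, 0.3149, 0.0369]
eef_rot: [-2.375, -2.055, 0.003]
contact_force: [0.3, 0.0, 0.0]
finger_gap: 0.0851
t 31.2 pos [403.6 314.9  36.9] yaw 81.7 gap 85.1 F [0.3 0.  0. ] ovh 0.017 j7 0.25
shift cm (now axes) [0.02 0.04 1.79] (final axes) [0.01 0.04 1.79] turn [-0.1  0.1 -0.4]
```

```bash
python3 -m inch '[0,0,0.7,0,0,-0.4,0,0,0.7,0,0,0,0,0,0.3,0,0,0,0,0,0,0,0,0]'; python3 need.py 404 315 19 82.1; python3 -m inch '[0,0,0,0,0,0,0,0,0,0,0,0,0,0,0,0,0,0,0,0,0,0,0,0,0,0,0,0,0,0,0,0,0,0,0,0]' 0 50;  python3 need.py;  python3 -m inch '[0,0,-1,0,0,0,0,0,-2,0,0,0,0,0,-3,0,0,0,0,0,-3,0,0,0,0,0,-2,0,0,0,0,0,0,0,0,0]';  python3 need.py 624.8 42.9 120 92.9
```

```text
time_s: 31.6
tool_pos: [0.405, 0.3164, 0.0209]
eef_rot: [-2.368, -2.064, -0.002]
contact_force: [-0.2, -0.9, -0.3]
finger_gap: 0.0855
t 31.6 pos [405.  316.4  20.9] yaw 82.1 gap 85.5 F [-0.2 -0.9 -0.3] ovh 0.017 j7 0.24
shift cm (now axes) [-0.16 -0.08  0.19] (final axes) [-0.16 -0.08  0.19] turn [ 0.  -0.1  0. ]
time_s: 32.2
tool_pos: [0.4064, 0.3172, 0.023]
eef_rot: [2.369, 2.063, 0.008]
contact_force: [0.9, -0.2, -1.1]
finger_gap: 0.0341
t 32.2 pos [406.4 317.2  23. ] yaw 82.1 gap 34.1 F [ 0.9 -0.2 -1.1] ovh 0.017 j7 0.24
time_s: 32.8
tool_pos: [0.4044, 0.317, 0.1382]
eef_rot: [-2.366, -2.066, -0.003]
contact_force: [0.2, -0.9, -0.6]
finger_gap: 0.0341
t 32.8 pos [404.4 317.  138.2] yaw 82.2 gap 34.1 F [ 0.2 -0.9 -0.6] ovh 0.017 j7 0.38
shift cm (now axes) [-24.19  25.54   1.8 ] (final axes) [-28.49  20.63   1.82] turn [  0.1  -0.1 -10.7]
```

```bash
python3 -m inch '[-3.3,3.5,0,0,0,0,-3.3,3.5,0,0,0,0,-3.3,3.5,0,0,0,0,-3.3,3.5,0,0,0,0,-3.3,3.5,0,0,0,0,-3.3,3.5,0,0,0,0,-3,3.2,0,0,0,0,0,0,0,0,0,-5.5,0,0,0,0,0,-5.5,0,0,0,0,0,0]';  python3 need.py 624.8 42.9 60 92.9
```

```text
time_s: 33.8
tool_pos: [0.619, 0.0465, 0.1302]
eef_rot: [-2.147, -2.291, 0.006]
contact_force: [-0.0, 0.4, -0.4]
finger_gap: 0.0342
t 33.8 pos [619.   46.5 130.2] yaw 93.7 gap 34.2 F [-0.   0.4 -0.4] ovh 0.017 j7 1.08
shift cm (now axes) [-0.39  0.58  7.02] (final axes) [-0.39  0.56  7.02] turn [-0.2  0.1  0.8]
```

```bash
python3 -m inch '[-0.4,0.6,0,0,0,0.8,0,0,1,0,0,0,0,0,2.5,0,0,0,0,0,2.5,0,0,0,0,0,1.5,0,0,0,0,0,0,0,0,0]';  python3 need.py 624.8 42.9 26.2 92.9
```

```text
time_s: 34.4
tool_pos: [0.6238, 0.0447, 0.0497]
eef_rot: [-2.168, -2.27, 0.009]
contact_force: [-0.4, -0.9, -1.2]
finger_gap: 0.034
t 34.4 pos [623.8  44.7  49.7] yaw 92.6 gap 34.0 F [-0.4 -0.9 -1.2] ovh 0.017 j7 1.02
shift cm (now axes) [-0.18  0.11  2.35] (final axes) [-0.19  0.09  2.35] turn [-0.3  0.1 -0.3]
```

```bash
python3 -m inch '[-0.2,0.1,0.8,0,0,-0.3,0,0,0.8,0,0,0,0,0,0.5,0,0,0,0,0,0.2,0,0,0,0,0,0,0,0,0]';  python3 need.py 624.8 42.9 26.2 92.9
```

```text
time_s: 34.9
tool_pos: [0.6262, 0.0435, 0.0271]
eef_rot: [-2.164, -2.277, 0.005]
contact_force: [0.9, -0.5, -0.1]
finger_gap: 0.0339
t 34.9 pos [626.2  43.5  27.1] yaw 92.9 gap 33.9 F [ 0.9 -0.5 -0.1] ovh 0.017 j7 1.01
shift cm (now axes) [-0.06 -0.15  0.09] (final axes) [-0.06 -0.15  0.09] turn [-0.1  0.1  0. ]
```

Lower the last bit, release, lift, then back off toward the robot so the view is clear.

```bash
python3 -m inch '[0,0,0.1,0,0,0,0,0,0,0,0,0]'; python3 need.py; python3 -m inch '[0,0,0,0,0,0,0,0,0,0,0,0,0,0,0,0,0,0,0,0,0,0,0,0]' 0.62; python3 need.py; python3 -m inch '[0,0,-0.5,0,0,0,0,0,-2,0,0,0,0,0,-3,0,0,0,0,0,-3,0,0,0,0,0,-4,0,0,0,0,0,-4,0,0,0,0,0,-3,0,0,0,0,0,0,0,0,0]'; python3 need.py 450 100 200 92.9
```

```text
time_s: 35.1
tool_pos: [0.6267, 0.0436, 0.0267]
eef_rot: [2.164, 2.277, -0.004]
contact_force: [-0.1, -0.5, -0.9]
finger_gap: 0.0343
t 35.1 pos [626.7  43.6  26.7] yaw 92.9 gap 34.3 F [-0.1 -0.5 -0.9] ovh 0.017 j7 1.01
time_s: 35.5
tool_pos: [0.6276, 0.0438, 0.028]
eef_rot: [2.163, 2.276, -0.001]
contact_force: [0.9, 0.2, 0.9]
finger_gap: 0.0528
t 35.5 pos [627.6  43.8  28. ] yaw 92.9 gap 52.8 F [0.9 0.2 0.9] ovh 0.017 j7 1.01
time_s: 36.3
tool_pos: [0.6269, 0.0466, 0.2398]
eef_rot: [2.158, 2.278, 0.005]
contact_force: [-0.1, 0.4, 1.1]
finger_gap: 0.0529
t 36.3 pos [626.9  46.6 239.8] yaw 93.1 gap 52.9 F [-0.1  0.4  1.1] ovh 0.017 j7 1.13
shift cm (now axes) [  6.3 -17.4   3.9] (final axes) [  6.23 -17.4    3.98] turn [0.3 0.  0.2]
```

```bash
python3 -m inch '[3.4,-3.4,0,0,0,0,3.4,-3.4,0,0,0,0,3.4,-3.4,0,0,0,0,3.4,-3.4,0,0,0,0,3.4,-3.4,0,0,0,0,3.4,-3.4,0,0,0,0,0,0,0,0,0,0,0,0,0,0,0,0]'
python3 - <<'E'
from h import *
d=grab('top'); save(d,'pics/t4.png',(140,110,540,360),2)
hsv=cv2.cvtColor(d['frame'],cv2.COLOR_RGB2HSV)
Y=((638,216.2),-1.4);B=((626.7,4.9),2.9);Rr=((643.3,-208.5),3.1)
for k,b,lo,hi,z,(c,a) in (('cell',(440,145,465,200),(60,80,30),(90,255,255),.0245,Rr),('silver',(183,160,214,190),(0,0,50),(180,70,255),.031,Y),('copper',(225,165,262,192),(5,60,80),(20,185,255),.027,Y),('black',(342,150,372,208),(0,0,0),(180,120,75),.015,B),('white',(292,150,335,212),(0,0,150),(180,60,255),.015,B)):
    m=np.zeros((480,640),np.uint8); s=np.s_[b[1]:b[3],b[0]:b[2]]; m[s]=cv2.inRange(hsv,lo,hi)[s]
    v,u=np.nonzero(m); uv=np.c_[u,v]
    if len(u)<20: print(k,'few'); continue
    r=cv2.minAreaRect((plane(d,uv,z)[:,:2]*1000).astype(np.float32)); e=np.subtract(r[0],c); t=np.radians(a)
    print(k,'tray xy',np.round([e[0]*np.cos(t)+e[1]*np.sin(t),-e[0]*np.sin(t)+e[1]*np.cos(t)],1),np.round(r[1],1),'z',np.round(np.percentile(cloud(d,uv)[:,2]*1000,[25,50,75]),1))
E
```

```text
time_s: 37.1
tool_pos: [0.4054, 0.2489, 0.2405]
eef_rot: [2.148, 2.271, 0.005]
contact_force: [0.6, -0.5, -0.8]
finger_gap: 0.0528
cell tray xy [-2.8  8.7] [62.1 18.6] z [21.2 22.8 24.8]
silver tray xy [-1.1 35.6] [46.  42.4] z [23.3 28.6 31. ]
copper tray xy [ -4.2 -45.7] [54.8 36.7] z [18.  24.4 27. ]
black tray xy [  0.1 -38.2] [79.2 33.9] z [13.7 15.  16.3]
white tray xy [-0.2 38.8] [80.  36.7] z [13.8 15.2 16.5]
```

View pics/t4.png

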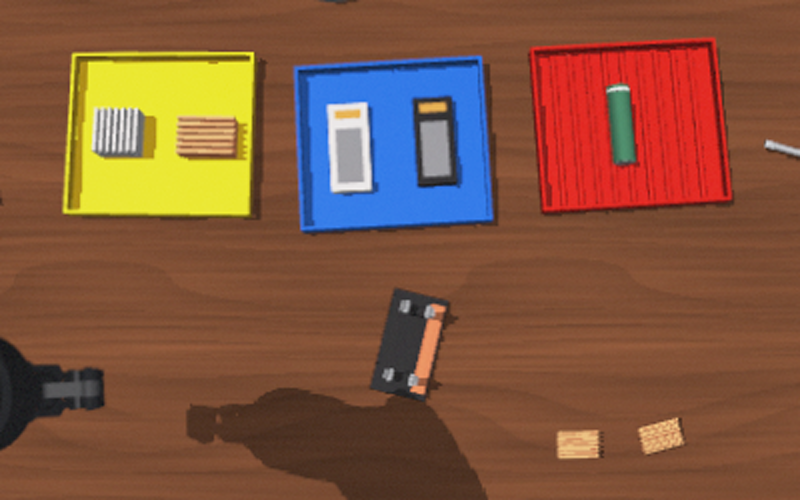

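Both drives are side by side in blue at (350,147) and (435,140). The other parts are unchanged, and the arm is clear of everything. Handing in.

```bash
python3 -c "
from cell import order,observe
print(observe()['contact_force'],observe()['time_s']); print(order.job_done())"
```

```text
[-2.16773171  1.132286   -0.13693233] 37.15
the job is handed in; nothing more can be done
None
```

I handed the job in at 37 s with all five parts in their trays. Every pick and placing worked first time. The hand-in returned no verdict.

I pulled the cell straight up out of its clips and laid it in the red tray before touching any other part. Then I moved the black drive, the large copper heatsink, the silver heatsink and the white drive, in that order. I left the two smaller copper heatsinks alone.

In the last top view every part lies flat and apart, and the gripper is open and clear. These are the positions I measured from that view, in each tray's own frame. Top heights are above the table, and the expected figure is the tray floor plus the part's height.

| Part | Tray | x, y (mm) | Top height, measured (mm) | Expected (mm) |
|---|---|---|---|---|
| Cell | red | −3, 9 | about 23–25 | 24.5 |
| Silver heatsink | yellow | −1, 36 | 31 | 31 |
| Copper heatsink | yellow | −4, −46 | 27 | 27 |
| Black drive | blue | 0, −38 | 15 | 15 |
| White drive | blue | 0, 39 | 15 | 15 |

- **Heatsink positions:** these differ by 4–6 mm from where I aimed, because the colour outlines also took in their visible sides and shadow. Both are still well within the limits.
- **Gripper opening:** it read 1–3 mm under each part's true width. All the grips held.
- **Wrist force:** it read about 2 N in free air just before hand-in. I took that as noise, since nothing was near the arm.

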